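Seat the dish and flip its station's status paddle

ROBOT

A 7-joint arm with a two-finger parallel gripper is mounted at the origin on the work surface. World frame = base frame: x ahead of the robot, y to its left, z up, the work surface at z = 0. Lengths are in mm, angles in rad, forces in N, time in s.
With the tool pointing down it reaches from about 350 to 900 mm from the base axis. Payload 8.1 kg.
Tool frame: the origin (TCP) lies midway between the tips of the shut fingers; the grasp point (between the pads) lies 19 mm behind it (robot.hold_point_z is the distance from the TCP to the grasp point, in mm); z points along the fingers, y is the line along which they close (so a half turn about z gives the same grasp; the last joint's range is limited). The gripper opens to 85 mm and grips with 20 to 120 N. Pads are 22 mm wide; open, the fingers measure 114 mm over their backs; the gripper's body (76 mm by 85 mm) begins 54 mm behind the grasp point. The pads swing forward as they close: fully open they stand 13 mm farther back than shut.
Start: joints at [-1.236, 0.434, 0.025, 1.573, -0.012, 1.134, -0.075], TCP at [264.995, 566.056, 231.323] pointing down, gripper open.
Joint ranges: [-2.62, 2.62], [-0.44, 2.09], [-1.27, 1.32], [0.08, 2.57], [-1.32, 4.46], [0.12, 2], [-2.74, 2.74]. Speed limits (rad/s): [2.22, 2.22, 3.01, 3.01, 3.14, 3.14, 3.14].

INTERFACE

Orientations are given as a rotation vector (axis times angle).
In Python, from plant import robot, snapshot gives the robot as it stands.
- The arm moves only by the shell command python3 -m pendant 'ROWS' [OPENING] [FORCE]. ROWS is JSON, a list that holds one entry, the list of rows, each a list of 4 numbers: the shift along the tool's x, y, z in m, then the turn about the tool's z in rad. A call has 1 to 12 rows; each row is the pose to reach, as a shift and turn from the pose commanded when the call began, along the tool's axes at that moment; what a row does not reach only later rows make up. A row lasts 1/10 s, in which the tool goes at most 50 mm and 8.59 degrees, less where a joint would pass 70% of its speed; a pose out of reach is approached as far as the arm can. A call with a gripper value outside its range is refused whole. OPENING is the closure, from -1 (fully open) to 1 (shut), so that 0 is half open, set as the call begins (- or left out, the last holds). The fingers move at their own pace and stop on an object; FORCE is the grip in N (left out, the last holds). Time passes only in rows, so rows that repeat a pose let the fingers close. It gives the time, the measured TCP pose, the force, the opening and the grip force at its end, in the units of the state.
- robot.get_state(): the state, without advancing time (a new reading comes with each control period).
- snapshot(name): name is "scene" or "top" or "wrist"; returns a dict with "img" (420x560x3 uint8, blue, green, red), "mtx" (3x3 intrinsics, pixels), "world_to_cam" (4x4, takes a point from world to camera coordinates). Camera axes: x right, y down, z forward; pixel columns grow to the right and rows downward; lengths in mm; the calibration is good to about 2 mm. A picture is of the moment at which its call begins. There is no depth.
- robot.close_job(): hands the job in; it is judged then, once.
The state is a dict: "clock": time; "joint_positions": joint angles; "qvel": joint speeds; "effort": joint torques, N m; "tcp_pos": TCP position; "orientation": TCP orientation; "force": force on the tool from outside, world axes, zero at the start; "torque": the same for the moment, N m; "width": finger opening in mm; "grasp_force": force on a finger pad.
Only numpy, scipy, OpenCV 4.12 (cv2) and the standard library are available. Lean on these libraries where they do the work, as an engineer would, in place of code of your own. Each camera call takes 0.05 s, during which the arm holds its last target. There are 200 camera calls.

TASK

One of the two dish stations has a petri dish in its channel, standing short of the stop bar: with a fingertip, push that dish along its channel until it touches the stop bar, without picking it up or tipping it. Then flip the hinged paddle of that same station all the way over its pivot, so that it lies flat on the stop-bar side and shows its other face (the round mark), with the dish still against the stop. Grasp nothing, and leave the other station's paddle and everything else on the table as they are.

Things in the scene. Friction and masses are not known exactly. Their poses are not given: they have to be found in the camera images.
- station_a: Base of the LOADED station (the dish stands on it): aluminium plate 150 (x) x 154 (y) x 10 mm, fixed; place and yaw vary. Origin: centre of its underside, on the table. x points from its open end to its stop-bar end (roughly to the robot's left, within 0.3 rad), y towards the robot, z up. The paddle is on the half nearer the robot (+y), the dish channel on the farther half.
- station_a_pivot (a point): Middle of the paddle's pivot axis (along y), 70 mm above the table, at y = +43 mm from the origin of station_a; axes as the station's. Two cheeks carry the pivot: 50 mm clear between them, 6 mm thick, 20 mm long (x), tops 80 mm above the table. Two rest posts under the paddle, 8 mm thick, 36 mm wide, tops at 68 mm, stand at x = -28 and +28 mm from the pivot.
- paddle_a (a joint): Paddle angle of the LOADED station (the dish stands on it): 0 = level towards the open end (-x), bar mark up; 1.57 = upright; 3.14 = level towards the stop-bar end, round mark up (end stop). Starts at 0 to 0.3. A stiff hinge (0.04 N m, about 1 N at the end) holds it wherever it is left.
- paddle_a_end (a point): Middle of the free edge of the paddle of the LOADED station (the dish stands on it), 68 mm from the pivot axis. The paddle is a flat aluminium plate 44 mm wide, 4 mm thick, the axis in mid-thickness. Lying towards the open end, it overhangs the rest post there by 36 mm, with free space beneath down to the base plate: a fingertip fits under its free edge from that end.
- station_b: Base of the EMPTY station, leave it alone: aluminium plate 150 (x) x 154 (y) x 10 mm, fixed; place and yaw vary. Origin: centre of its underside, on the table. x points from its open end to its stop-bar end (roughly to the robot's left, within 0.3 rad), y towards the robot, z up. The paddle is on the half nearer the robot (+y), the dish channel on the farther half.
- station_b_pivot (a point): Middle of the paddle's pivot axis (along y), 70 mm above the table, at y = +43 mm from the origin of station_b; axes as the station's. Two cheeks carry the pivot: 50 mm clear between them, 6 mm thick, 20 mm long (x), tops 80 mm above the table. Two rest posts under the paddle, 8 mm thick, 36 mm wide, tops at 68 mm, stand at x = -28 and +28 mm from the pivot.
- paddle_b (a joint): Paddle angle of the EMPTY station, leave it alone: 0 = level towards the open end (-x), bar mark up; 1.57 = upright; 3.14 = level towards the stop-bar end, round mark up (end stop). Starts at 0 to 0.3. A stiff hinge (0.04 N m, about 1 N at the end) holds it wherever it is left.
- paddle_b_end (a point): Middle of the free edge of the paddle of the EMPTY station, leave it alone, 68 mm from the pivot axis. The paddle is a flat aluminium plate 44 mm wide, 4 mm thick, the axis in mid-thickness. Lying towards the open end, it overhangs the rest post there by 36 mm, with free space beneath down to the base plate: a fingertip fits under its free edge from that end.
- station_a_home (a point): Where point dish_center is when the dish touches the stop bar; at x = +25, y = -79 mm from station_a_pivot, 17.5 mm above the table, axes as the station's. The dish stands on the base plate in a channel along x, 66 mm wide, between guide strips 8 mm tall, 6 mm thick; open at the -x end, closed at the +x end by the stop bar (22 mm tall, 78 mm wide).
- dish_center (a point): Centre of the closed petri dish, 60 mm across, 15 mm tall, about 40 g, loose, standing in the channel of the loaded station 30 to 50 mm short of the stop; its underside is 7.5 mm below this point. White, clear lid; slides along the channel when pushed. The flat black disc inlaid in each channel only marks the home place.
- vial: Bystander, not to be disturbed: capped amber glass vial, 22 mm across, 42 mm tall, upright between the two stations; origin at the centre of its underside.
- dish_stack: Bystander, not to be disturbed: stack of three closed dishes, 59 mm across, 45 mm tall, on the bare table beyond the stations (not on a station); origin at the centre of its underside.
- tip_box: Bystander, not to be disturbed: pipette-tip box 85 x 120 x 70 mm, right of the stations; origin at the centre of its underside.
- spray: Bystander, not to be disturbed: blue plastic bottle, 60 mm across, 150 mm tall, left of the stations; origin at the centre of its underside.
- mouse: Bystander, not to be disturbed: computer mouse 100 x 58 x 31 mm, on the robot's side, to the left; origin at the centre of its underside.
- tweezers: Bystander, not to be disturbed: steel tweezers, 115 mm long, 5 mm thick, lying at the front, right of the stations; origin at the centre of its underside.
- jar: Bystander, not to be disturbed: small jar, 50 mm across, 60 mm tall, beyond the stations; origin at the centre of its underside.
- dish: The same dish; origin at the centre of its underside.
Things that resemble listed ones, but are neither listed nor needed, are in the scene too. Of the things that look like the dish, the smallest one is meant.

How it is judged (in metres and radians):
On the way, in this order (a step that is already met when the one before it is completed fails the run):
1. the dish is pushed home against the stop bar before the paddle is flipped (x of dish_center in the frame of station_a_home above -0.003 m and distance between dish_center and station_a_home below 0.008 m and value of joint paddle_a below 0.8 rad), for 0.2 s.
2. the paddle lies flat on the stop-bar side (value of joint paddle_a above 3 rad), for 0.2 s.
At the end, for the whole second after the job is handed in: The dish stands flat in its channel, within 3 mm of the stop bar and at rest; the loaded station's paddle lies within 0.14 rad (8 degrees) of flat on the stop-bar side; the empty station's paddle still lies on its open-end side (x of dish_center in the frame of station_a_home above -0.003 m and distance between dish_center and station_a_home below 0.008 m and angle between dish_center's own z axis and vertical below 0.1 rad and linear speed of dish below 0.01 m/s and value of joint paddle_a above 3 rad and value of joint paddle_b below 0.5 rad); the robot touches nothing.
It fails at once if the dish is lifted (more than 6 mm) or tipped (more than 0.3 rad) (height (world z) of dish_center above 0.0235 m or angle between dish_center's own z axis and vertical above 0.3 rad).
It fails at once if the empty station's paddle is turned up (beyond 0.6 rad) (value of joint paddle_b above 0.6 rad).
It fails at once if a bystander is moved by more than 30 mm, lifted or knocked over (distance of any of vial, dish_stack, tip_box, spray, mouse, tweezers, jar from where it was at the start of the episode above 0.03 m or angle between any of vial, dish_stack, tip_box, spray, mouse, tweezers, jar's own z axis and vertical above 0.5 rad or height (world z) of any of vial, dish_stack, tip_box, spray, mouse, tweezers, jar above 0.015 m).
It also fails if it takes over 46 s, if anything falls off the work surface, if the arm or the gripper's body presses on something with over 40 N, if the wrist force passes 120 N, or if a joint passes its speed limit or range.

## Working session

There is one attempt and no reset: what is moved stays moved. The work goes in short steps, Python scripts to look and compute and a shell command to move; the robot and the scene stay as the last step left them, time stands still between calls to the robot, and variables do not carry over. Pictures are saved under pics/ and viewed, at most 10 in all, crops included, and the job is handed in when it is done.

```bash
mkdir -p pics
python3 - <<'E'
from plant import robot, snapshot
import cv2
for n in("scene","top"):
    s=snapshot(n); cv2.imwrite(f"pics/{n}0.png",cv2.resize(s["img"],(800,600),interpolation=cv2.INTER_CUBIC))
    print(n,s["mtx"].tolist(),s["world_to_cam"].round(4).tolist())
print(robot.get_state())
E
```

```text
scene [[392.5951965147995, 0.0, 277.5419309326186], [0.0, 392.5951965147995, 211.35017652627081], [0.0, 0.0, 1.0]] [[0.2165, 0.9762, 0.0086, -115.4399], [0.7201, -0.1537, -0.6767, -366.2276], [-0.6593, 0.1527, -0.7362, 1411.8205], [0.0, 0.0, 0.0, 1.0]]
top [[539.0112139487638, 0.0, 287.3096053641912], [0.0, 539.0112139487638, 209.90539389739106], [0.0, 0.0, 1.0]] [[-0.0067, -1.0, -0.0025, -9.9311], [-0.9795, 0.0071, -0.2015, 572.5339], [0.2015, 0.0011, -0.9795, 1387.6123], [0.0, 0.0, 0.0, 1.0]]
{'clock': 0.1, 'joint_positions': array([-1.23559982,  0.43516128,  0.02500554,  1.57403837, -0.0115697 ,
        1.134022  , -0.07511206]), 'qvel': array([ 0.00081989, -0.00155429,  0.00013733, -0.00343072, -0.00091479,
       -0.00187448,  0.00094987]), 'effort': array([ 3.94961215e-03, -6.71749663e+01,  1.02859866e+00, -3.16895986e+01,
        1.57527655e-02,  7.27338862e-03, -5.11000599e-05]), 'tcp_pos': array([264.83839125, 565.58680481, 230.58741058]), 'orientation': array([-6.82327960e-01, -3.06644586e+00,  2.32046002e-03]), 'force': array([-0.31304822,  0.30025402,  0.26333926]), 'torque': array([-0.03177276,  0.01738906,  0.05043583]), 'grasp_force': 0.0, 'width': 85.22474248972826}
```

View pics/scene0.png

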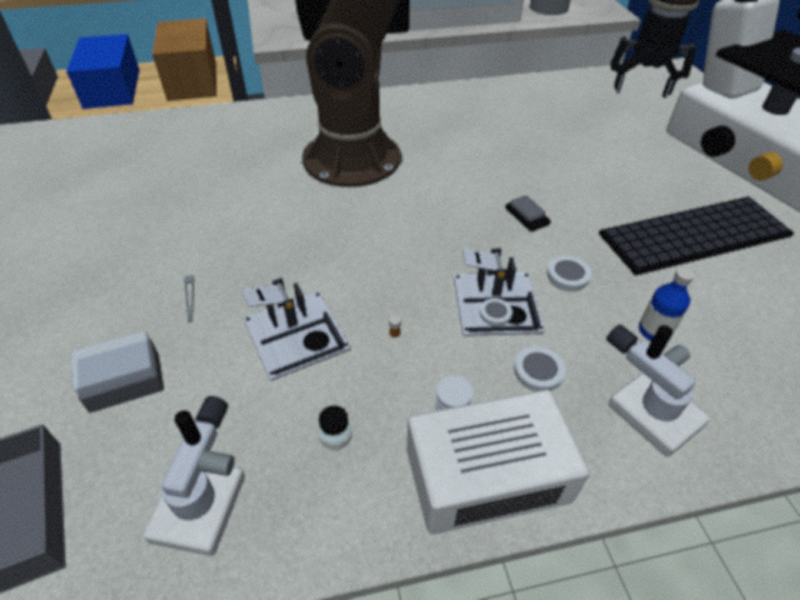

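View pics/top0.png

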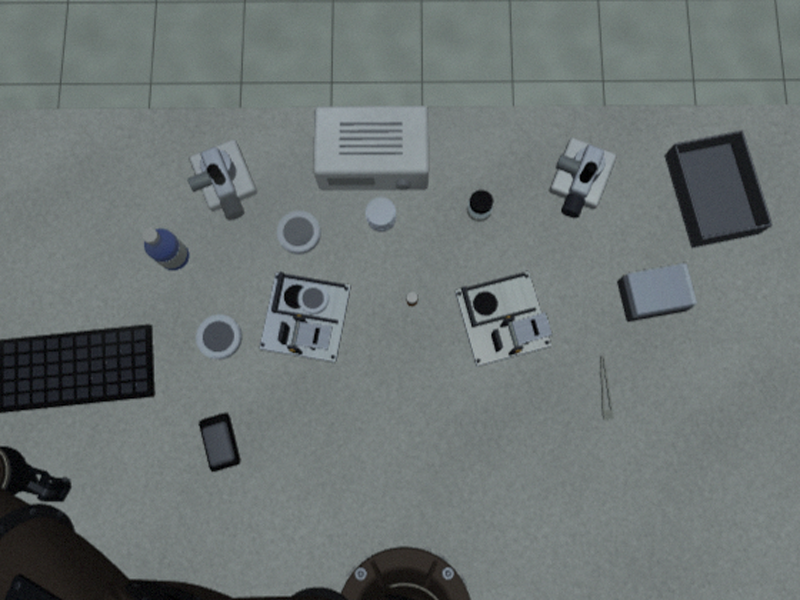

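The station at top-view (305,317), in the 800x600 picture, holds the dish at (313,298) and is the loaded one. The station at (503,318) is empty, and the vial is at (412,298). I'll enlarge the loaded station in both views.

Run:
```python
from plant import robot, snapshot
import cv2, numpy as np
t=snapshot("top")["img"][180:260,170:260]; s=snapshot("scene")["img"][165:240,310:390]
o=np.zeros((560,800,3),np.uint8)
o[:400,:450]=0
a=cv2.resize(t,None,fx=8,fy=7,interpolation=cv2.INTER_CUBIC)
cv2.imwrite("pics/topcrop.png",cv2.resize(t,None,fx=7,fy=7,interpolation=cv2.INTER_CUBIC))
```

```text
(no output)
```

View pics/topcrop.png

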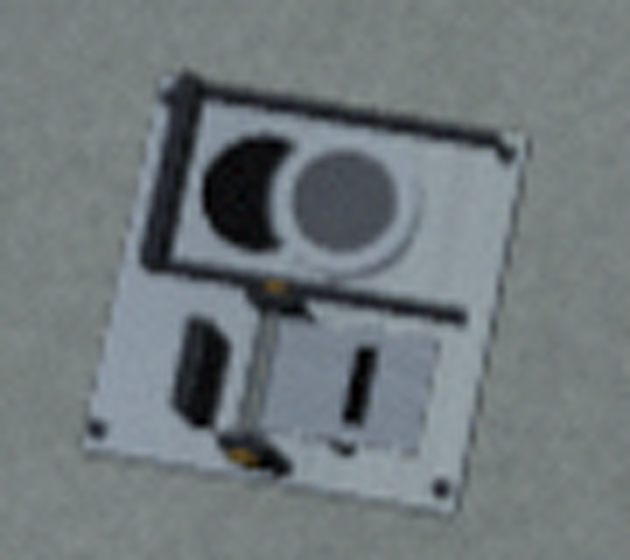

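```bash
cat > h.py <<'E'
import numpy as np, cv2
from plant import robot, snapshot
from scipy.optimize import least_squares
def proj(s,P):
    P=np.atleast_2d(P); R=s["world_to_cam"]; r,_=cv2.Rodrigues(R[:3,:3])
    return cv2.projectPoints(P.astype(float),r,R[:3,3],s["mtx"],None)[0][:,0]
def ray(s,uv,z):
    R=s["world_to_cam"][:3,:3];t=s["world_to_cam"][:3,3]
    d=R.T@np.linalg.solve(s["mtx"],[uv[0],uv[1],1]);c=-R.T@t
    return c+d*(z-c[2])/d[2]
def st(p,P): # station pts -> world ; p=(x,y,yaw) yaw of station x
    c,n=np.cos(p[2]),np.sin(p[2]);P=np.atleast_2d(P)
    return np.c_[p[0]+c*P[:,0]-n*P[:,1],p[1]+n*P[:,0]+c*P[:,1],P[:,2]]
def to_st(p,w):
    c,n=np.cos(p[2]),np.sin(p[2]);d=np.asarray(w)[:2]-p[:2]
    return np.array([c*d[0]+n*d[1],-n*d[0]+c*d[1]])
E
python3 - <<'E'
from h import *
s=snapshot("top")
f=lambda x,y:(170+(x+.5)/7-.5,180+(y+.5)/7-.5)
uv=np.array([f(168,76),f(527,138),f(85,455),f(457,514)])
# station x to robot's left (+y world), station y toward robot(-x world)
P=np.array([[75,-77,10],[-75,-77,10],[75,77,10],[-75,77,10]])
r=least_squares(lambda p:(proj(s,st(p,P))-uv).ravel(),[570,190,1.57])
print(r.x,r.fun*7)
p=r.x; np.save("st.npy",p)
d=ray(s,f(344,207),20); print("dish",d,to_st(p,d),"home",st(p,[[25,-36,17.5]]))
e=ray(s,f(425,395),72);print("paddle end",e,to_st(p,e),"pivot",st(p,[[0,43,70]]))
print(ray(s,f(273,288),80),to_st(p,ray(s,f(273,288),80)),to_st(p,ray(s,f(243,456),80)))
print((proj(s,st(p,[[0,11,80],[0,75,80],[-68,43,70],[-68,43,80],[-68,43,90]]))-[170,180])*7+3)
c=-s["world_to_cam"][:3,:3].T@s["world_to_cam"][:3,3];print(c)
T=cv2.Rodrigues(robot.get_state()["orientation"])[0];print(T)
E
```

```text
[551.06627218 189.5477146    1.395518  ] [-5.33564742 -0.19610617  4.82949808 -0.94503671 -2.03150749 -1.98931399
  2.49885794  2.92689042]
dish [583.83552365 175.19495444  20.        ] [ -8.41847339 -34.77002836] home [[590.87423685 207.88690621  17.5       ]]
paddle end [500.62062155 136.55573602  72.        ] [-60.97686157  40.43186632] pivot [[508.72511638 197.04614948  70.        ]]
[540.44047606 193.43557697  80.        ] [ 1.97534293 11.14096213] [ 0.47532305 75.42820011]
[[278.22633879 288.50107149]
 [244.47859499 455.08732634]
 [442.60989088 405.56889109]
 [439.89051818 401.5184357 ]
 [437.13308642 397.41129204]]
[ 281.12338155  -15.55792654 1474.4793245 ]
[[-9.05651909e-01  4.24021890e-01 -2.36277612e-04]
 [ 4.24021948e-01  9.05651645e-01 -6.96646853e-04]
 [-8.14083080e-05 -7.31106446e-04 -9.99999729e-01]]
```

```bash
cat >> h.py <<'E'
def go(*T):  # station-frame targets (mm) -> tool-axis shifts in m, + turn to align tool x with station x
    p=np.load("st.npy");s=robot.get_state();R=cv2.Rodrigues(s["orientation"])[0]
    print(s["clock"],"now st",to_st(p,s["tcp_pos"]).round(1),s["tcp_pos"].round(1),"F",s["force"].round(1))
    for t in T: print(t,(R.T@(st(p,[t])[0]-s["tcp_pos"])/1e3).round(4))
    a=np.arctan2(R[1,0],R[0,0]);print("turn",((a-p[2]+np.pi)%(2*np.pi)-np.pi).round(3))
E
python3 -c "from h import *;go((-68,-36,130))"
```

```text
0.25 now st [320.6 347.4] [264.9 565.8 230.9] F [ 0.9 -0.3  0.4]
(-68, -36, 130) [-0.4711 -0.2757  0.1012]
turn 1.308
```

```bash
python3 -m pendant '[[[-0.040,-0.023,0,0.12],[-0.080,-0.047,0,0.24],[-0.120,-0.070,0,0.36],[-0.160,-0.094,0,0.48],[-0.200,-0.117,0,0.60],[-0.240,-0.140,0,0.72],[-0.280,-0.164,0,0.84],[-0.320,-0.187,0,0.96],[-0.360,-0.211,0,1.08],[-0.400,-0.234,0,1.20],[-0.440,-0.258,0,1.308],[-0.471,-0.276,0.03,1.308]]]' 1; python3 -c "from h import *;go((-68,-36,100),(-68,-36,17))"
```

```text
clock: 1.45
tcp_pos: [578.3, 113.9, 204.5]
orientation: [2.41, 2.01, 0.01]
force: [1.2, 1.2, -0.5]
width: 0.1
grasp_force: 0.0
1.45 now st [-69.8 -40.1] [578.3 113.9 204.5] F [ 1.2  1.2 -0.5]
(-68, -36, 100) [ 0.0015 -0.0048  0.1044]
(-68, -36, 17) [ 0.0013 -0.0054  0.1874]
turn -0.005
```

```bash
python3 -m pendant '[[[0,0,0.04,0],[0,0,0.08,0],[0,0,0.12,0],[0,0,0.15,0],[0,0,0.165,0],[0,0,0.175,0],[0,0,0.182,0],[0,0,0.182,0],[0,0,0.182,0]]]'
python3 - <<'E'
from h import *
go((-68,-36,18),(-16,-36,18))
t=snapshot("top")["img"][170:260,170:260]
s=snapshot("scene")["img"][155:245,305:395]
cv2.imwrite("pics/a.png",cv2.resize(np.hstack([t,s]),None,fx=4.4,fy=4.4,interpolation=cv2.INTER_CUBIC))
E
```

```text
clock: 2.35
tcp_pos: [575.3, 116.6, 20.3]
orientation: [2.407, 2.018, 0.002]
force: [-0.3, -0.2, 0.6]
width: 0.1
grasp_force: 0.0
2.35 now st [-67.6 -36.6] [575.3 116.6  20.3] F [-0.3 -0.2  0.6]
(-68, -36, 18) [-0.0004 -0.0006  0.0023]
(-16, -36, 18) [ 0.0516 -0.0006  0.0024]
turn 0.0
```

View pics/a.png

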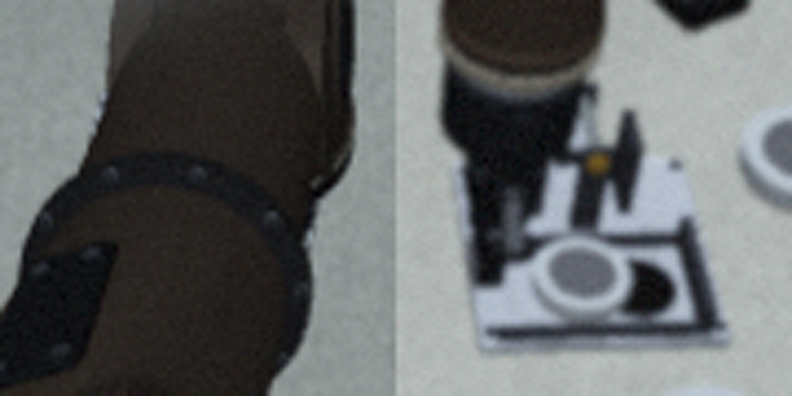

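The scene crop shows the shut fingertips in the channel at (490,270) and the dish ahead at (583,275), with a clear path to the stop bar.

```bash
python3 -m pendant '[[[0.008,0,0.002,0],[0.013,0,0.002,0],[0.017,0,0.002,0],[0.021,0,0.002,0],[0.025,0,0.002,0],[0.029,0,0.002,0],[0.033,0,0.002,0],[0.037,0,0.002,0],[0.041,0,0.002,0],[0.044,0,0.002,0],[0.047,0,0.002,0],[0.047,0,0.002,0]]]'; python3 -c "from h import *;go((-16,-36,18))"; python3 -m pendant '[[[0.002,0,0,0],[0.003,0,0,0],[0.004,0,0,0],[0.004,0,0,0]]]'
python3 - <<'E'
from h import *
go((-16,-36,18))
s=snapshot("scene")
print(proj(s,st(np.load("st.npy"),[[25,-36,20]])))
s=s["img"][155:245,305:395]
cv2.imwrite("pics/b.png",cv2.resize(s,None,fx=6.6,fy=6.6,interpolation=cv2.INTER_CUBIC))
E
```

```text
clock: 3.65
tcp_pos: [582.8, 163.3, 17.3]
orientation: [-2.406, -2.019, -0.0]
force: [-0.4, 0.0, -1.2]
width: 0.1
grasp_force: 0.0
3.65 now st [-20.3 -35.8] [582.8 163.3  17.3] F [-0.4  0.  -1.2]
(-16, -36, 18) [ 0.0043  0.0002 -0.0007]
turn 0.001
clock: 4.05
tcp_pos: [583.4, 166.7, 17.3]
orientation: [-2.407, -2.019, -0.0]
force: [-0.1, -0.8, -0.5]
width: -0.3
grasp_force: 0.0
4.05 now st [-16.8 -35.8] [583.4 166.7  17.3] F [-0.1 -0.8 -0.5]
(-16, -36, 18) [ 0.0008  0.0002 -0.0007]
turn 0.0
[[358.98511782 216.54559262]]
```

View pics/b.png

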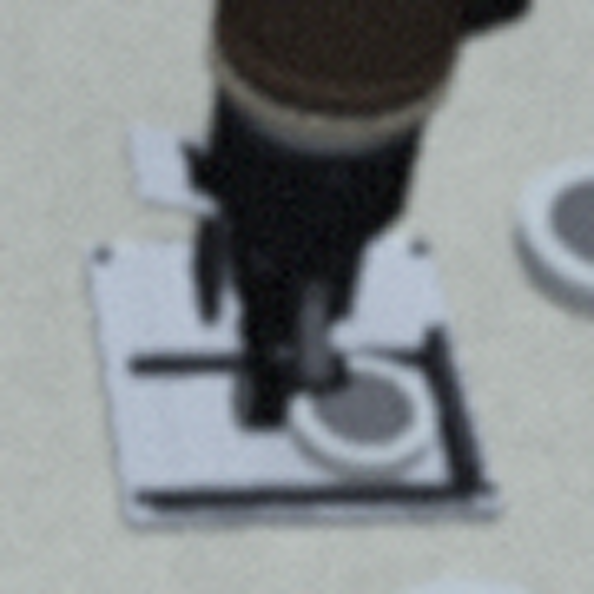

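The dish at (365,413) is very near the stop bar at (455,410). I'll push on in small steps until the force rises.

```bash
python3 -m pendant '[[[0.001,0,0,0],[0.002,0,0,0],[0.003,0,0,0],[0.003,0,0,0]]]'; python3 -m pendant '[[[0.001,0,0,0],[0.002,0,0,0],[0.003,0,0,0],[0.003,0,0,0]]]'
```

```text
clock: 4.5
tcp_pos: [583.8, 168.8, 17.3]
orientation: [2.407, 2.018, -0.001]
force: [-1.3, -3.1, 1.5]
width: 0.1
grasp_force: 1.7
clock: 4.9
tcp_pos: [583.9, 169.1, 17.2]
orientation: [2.408, 2.015, -0.005]
force: [-2.4, -10.7, 4.8]
width: 0.2
grasp_force: 5.5
```

```bash
python3 -m pendant '[[[-0.01,0,0,0],[-0.03,0,0,0],[-0.05,0,0,0],[-0.05,0,-0.04,0],[-0.06,0,-0.08,0],[-0.07,0.02,-0.12,0],[-0.09,0.06,-0.12,0],[-0.10,0.079,-0.12,0],[-0.10,0.079,-0.12,0]]]'
python3 - <<'E'
from h import *
go((-100,43,60))
s=snapshot("scene");p=np.load("st.npy")
for a in (0,.1,.2,.3,.4):
    print(a,((proj(s,st(p,[[-68*np.cos(a),y,70+68*np.sin(a)] for y in(21,65)]))-[305,145]+.5)*6.6).round().tolist())
print(((proj(s,st(p,[[25,-36,25],[55,-36,10]]))-[305,145]+.5)*6.6).round().tolist())
s=s["img"][145:235,305:395]
cv2.imwrite("pics/c.png",cv2.resize(s,None,fx=6.6,fy=6.6,interpolation=cv2.INTER_CUBIC))
E
```

```text
clock: 5.8
tcp_pos: [646.9, 55.7, 137.9]
orientation: [2.41, 2.011, 0.002]
force: [-0.3, 0.2, -0.4]
width: 0.1
grasp_force: 0.0
5.8 now st [-115.1 -117.7] [646.9  55.7 137.9] F [-0.3  0.2 -0.4]
(-100, 43, 60) [ 0.0144 -0.161   0.0774]
turn -0.004
0 [[123.0, 292.0], [110.0, 218.0]]
0.1 [[126.0, 280.0], [113.0, 206.0]]
0.2 [[130.0, 268.0], [117.0, 193.0]]
0.3 [[136.0, 256.0], [122.0, 181.0]]
0.4 [[143.0, 244.0], [130.0, 169.0]]
[[362.0, 467.0], [429.0, 490.0]]
```

View pics/c.png

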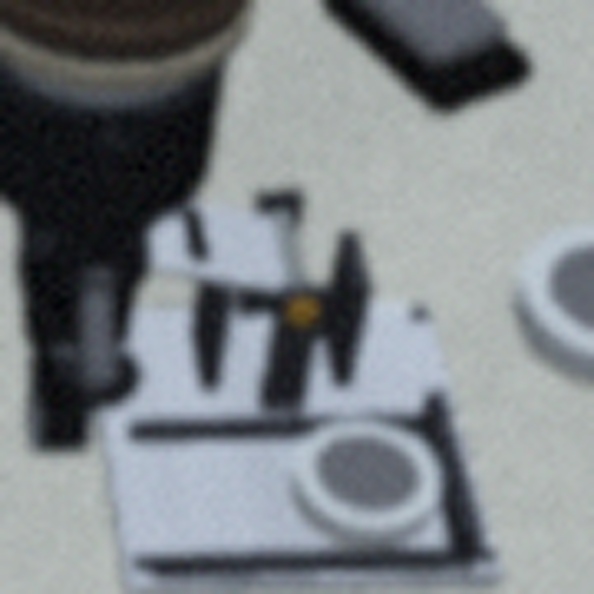

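The dish is home, with its lid at (368,470) touching the bar. The paddle is raised about 0.2 rad. My y shift had the wrong sign (tool y is the station's -y), so I'll move round to the paddle's free edge.

```bash
python3 -m pendant '[[[0,-0.04,0,0],[0,-0.08,0,0],[0,-0.12,0,0],[0.006,-0.15,0.01,0],[0.012,-0.160,0.03,0],[0.012,-0.160,0.06,0],[0.012,-0.160,0.073,0],[0.012,-0.160,0.073,0],[0.012,-0.160,0.073,0]]]'; python3 -c "from h import *;go((-100,43,65),(-78,43,65))"
```

```text
clock: 6.75
tcp_pos: [489.5, 99.7, 64.7]
orientation: [2.408, 2.018, -0.0]
force: [-0.3, -0.4, -0.6]
width: -0.2
grasp_force: 0.0
6.75 now st [-99.2  44.9] [489.5  99.7  64.7] F [-0.3 -0.4 -0.6]
(-100, 43, 65) [-0.0008  0.0019 -0.0003]
(-78, 43, 65) [ 0.0212  0.0019 -0.0003]
turn -0.0
```

```bash
python3 -m pendant '[[[0.010,0.002,0,0],[0.018,0.002,0,0],[0.022,0.002,0,0],[0.025,0.002,-0.002,0],[0.027,0.002,-0.007,0],[0.029,0.002,-0.012,0],[0.031,0.002,-0.018,0],[0.034,0.002,-0.023,0],[0.037,0.002,-0.028,0],[0.037,0.002,-0.028,0]]]'
python3 - <<'E'
from h import *
go((0,43,65))
s=snapshot("scene");p=np.load("st.npy")
for a in (0,.2,.4,.6,.8):
    print(a,((proj(s,st(p,[[-68*np.cos(a),y,70+68*np.sin(a)] for y in(21,65)]))-[305,145]+.5)*6.6).round().tolist())
s=s["img"][145:235,305:395]
cv2.imwrite("pics/d.png",cv2.resize(s,None,fx=6.6,fy=6.6,interpolation=cv2.INTER_CUBIC))
E
```

```text
clock: 7.75
tcp_pos: [498.2, 136.9, 93.0]
orientation: [2.406, 2.02, 0.002]
force: [1.0, -1.6, 0.6]
width: 0.1
grasp_force: 0.4
7.75 now st [-61.   42.9] [498.2 136.9  93. ] F [ 1.  -1.6  0.6]
(0, 43, 65) [ 0.061  -0.0001  0.0281]
turn 0.001
0 [[123.0, 292.0], [110.0, 218.0]]
0.2 [[130.0, 268.0], [117.0, 193.0]]
0.4 [[143.0, 244.0], [130.0, 169.0]]
0.6 [[163.0, 221.0], [149.0, 146.0]]
0.8 [[188.0, 200.0], [173.0, 126.0]]
```

View pics/d.png

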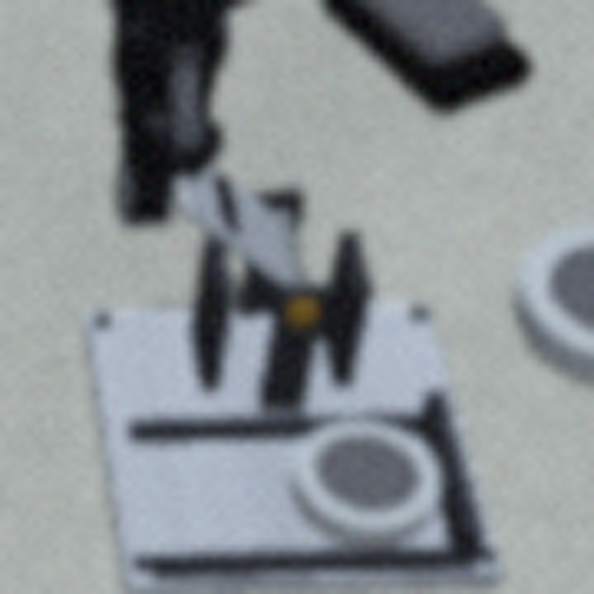

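The paddle is rising, now at about 0.75 rad with its edge at (185,190), and the dish is still home. I'll carry on over the top.

```bash
python3 -m pendant '[[[0.008,0,-0.005,0],[0.016,0,-0.010,0],[0.022,0,-0.013,0],[0.028,0,-0.016,0],[0.035,0,-0.018,0],[0.042,0,-0.020,0],[0.048,0,-0.021,0],[0.054,0,-0.021,0],[0.062,0,-0.021,0],[0.070,0,-0.021,0],[0.078,0,-0.021,0],[0.082,0,-0.021,0]]]'; python3 -c "from h import *;go((0,43,65))"
```

```text
clock: 9.0
tcp_pos: [512.2, 218.0, 113.2]
orientation: [-2.406, -2.02, -0.0]
force: [-0.4, -0.5, 1.0]
width: 0.2
grasp_force: 0.3
9.0 now st [21.3 43.3] [512.2 218.  113.2] F [-0.4 -0.5  1. ]
(0, 43, 65) [-0.0213  0.0003  0.0482]
turn 0.001
```

```bash
python3 -m pendant '[[[0.004,0,0.006,0],[0.008,0,0.012,0],[0.012,0,0.018,0],[0.016,0,0.025,0],[0.018,0,0.031,0],[0.019,0,0.036,0],[0.019,0,0.039,0],[0.019,0,0.041,0],[0.019,0,0.042,0],[0.019,0,0.042,0]]]'; python3 -c "from h import *;go((40,43,72))"
```

```text
clock: 10.0
tcp_pos: [515.3, 235.4, 72.0]
orientation: [-2.407, -2.018, -0.0]
force: [-3.6, -0.3, 7.4]
width: -0.4
grasp_force: 3.9
10.0 now st [38.9 43.2] [515.3 235.4  72. ] F [-3.6 -0.3  7.4]
(40, 43, 72) [ 0.0011  0.0002 -0.    ]
turn -0.0
```

```bash
python3 -m pendant '[[[0,0,0.001,0],[0,0,0.001,0],[0,0,-0.02,0],[0,0,-0.06,0],[0,0,-0.10,0],[0,0,-0.14,0],[0,-0.03,-0.16,0],[0,-0.07,-0.16,0],[0,-0.10,-0.16,0],[0,-0.12,-0.16,0],[0,-0.12,-0.16,0],[0,-0.12,-0.16,0]]]'
python3 - <<'E'
from h import *
s=snapshot("scene");p=np.load("st.npy")
for a in (2.9,3.0,3.14):
    print(a,((proj(s,st(p,[[-68*np.cos(a),y,70+68*np.sin(a)] for y in(21,65)]))-[305,145]+.5)*6.6).round().tolist())
s=s["img"][145:235,305:395]
cv2.imwrite("pics/e.png",cv2.resize(s,None,fx=6.6,fy=6.6,interpolation=cv2.INTER_CUBIC))
E
```

```text
clock: 11.2
tcp_pos: [397.4, 256.4, 231.7]
orientation: [-2.406, -2.019, -0.002]
force: [-0.0, 1.1, 0.2]
width: 0.3
grasp_force: 0.0
2.9 [[463.0, 255.0], [440.0, 181.0]]
3.0 [[463.0, 267.0], [440.0, 193.0]]
3.14 [[460.0, 284.0], [437.0, 210.0]]
```

View pics/e.png

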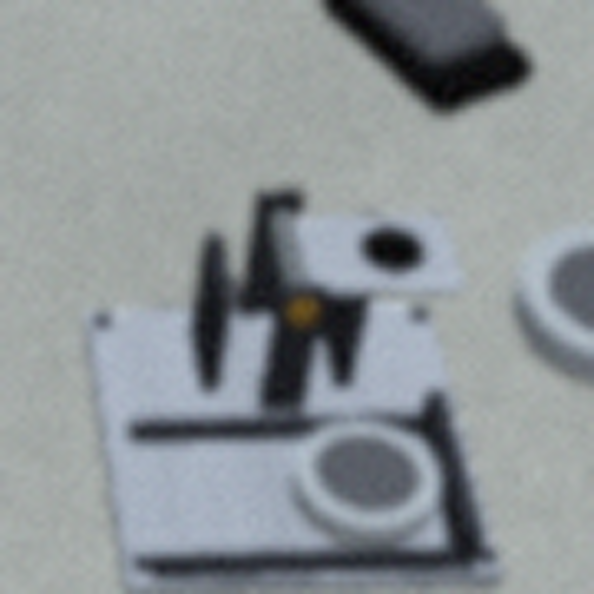

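The paddle lies flat on the stop-bar side: its corners are at about (463,290) and (443,215), its round mark is up, and the dish at (368,470) is still against the bar. I'll hand in the job.

```bash
python3 -c "from plant import robot;print(robot.close_job())"
```

```text
the job is handed in; nothing more can be done
None
```

The job is handed in at about 11 s on the clock: the last picture showed the dish against the stop bar and the loaded station's paddle flat on the stop-bar side with the round mark up; no verdict came back, and I didn't re-image the other station or the bystanders at the end.

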